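# Press a connector home on a circuit board with a hand press

## Task

Take the green circuit board out of the black tray by its metal can and lay it flat in the hand press's nest, its white connector under the ram, then swing the red hold-down clamp over it and press its yellow tab down until the catch holds it shut. Then pull the press's red handle all the way down to its stop, so that the connector is pressed home, and ease the handle slowly back up to its rest, taking a couple of seconds and never letting it spring back. Leave the board clamped in the press and everything else where it stands.

Things in the scene. Friction and masses are not known exactly. Their poses are not given: they have to be found in the camera images.
- press: Fixed bench press; origin on the table under the nest's middle, x to its column, y left, z up. mm: base x -110..180, y +-75, z 20; column x 122..172, y +-35, z 295; head x 35..160, y +-25, z 160..240. Eight cone-topped posts, 13 tall, leave the board 2.5 play. Catch block x -14..28, y 50..74, z 40. Lever at right, open clamp in front: the board goes in from the left (+y) under the ram, then down
- nest (a point): middle of the nest floor, 20 mm above the table, axes as the press; the board's origin belongs here with its x along the press's x
- ram_foot (a point): middle of the underside of the ram's dark foot (18 x 44 mm), at x 50, y 0 mm of the press, 96.5 mm above the table with the handle at rest; the full stroke lowers it 60 mm
- board: green circuit board 130 x 80 x 5 mm (x, y, z), 0.13 kg; origin at the centre of its underside. Metal can to grip: 22 (x) x 24 (y) mm, centred at x -45, y 0 mm, 5 to 27 mm above the underside. White connector (14 x 42 mm) centred at x +50 mm, top 25 mm above the underside when proud, about 17 when home
- connector (a joint): how far the connector is pressed into the board, m: 0 = 8 mm proud, 0.008 = home; takes about 20 N
- connector_top (a point): centre of the connector's top face
- tray: black tray 260 x 250 mm (x, y), walls 30 mm high and 5 mm thick, floor 5 mm thick; origin at the centre of its underside; fixed. The board lies in its +y half, small parts in the -y half
- clamp (a joint): red hold-down clamp, rad: 0 = shut, 0.15 to 0.2 = resting on the catch, not held, 1.57 = upright, 2.1 = leaning open to the press's front. Frame 78 x 68 x 5 mm hinged along the press's y at its front, with a window for the can; turns easily, falls onto the catch once past upright; about 10 N on the tab snaps it in
- clamp_tab (a point): middle of the outer (upper when shut) face of the clamp's yellow thumb tab, 34 x 40 x 5 mm, on its left side, 58 mm from the hinge and 58 mm left of the press's middle; when shut it lies 32 mm above the table
- clamp_hinge (a point): point on the clamp's hinge line in the tab's plane, at x -92, y 58, z 29.5 mm of the press
- lever (a joint): press lever angle, rad: 0 = at rest (65 degrees above level, leaning to the press's front), 1.25 = pulled down to the stop (about 7 degrees below level). A spring returns it; about 5 to 12 N at the handle
- handle (a point): middle of the red cross-bar handle, 20 mm thick and 85 mm long along the press's y, 160 mm from the lever's hinge; lever rod 12 mm thick, 45 mm towards +y from this point
- lever_hinge (a point): point on the lever's hinge line in the plane of the handle's middle, at x 60, y -120, z 190 mm of the press; the handle moves on a 160 mm circle about it towards the press's front and down
- flux: bystander: upright clear bottle, 44 mm thick, 120 mm tall, beside the press; origin under it
- module: bystander: upright metal bracket with black module on a foot 50 x 30 mm, 60 mm tall, under the press's handle; origin under it
- heatsink: bystander in the tray: finned aluminium block 40 x 40 x 24 mm; origin under it
- relay: bystander in the tray: blue block 30 x 22 x 18 mm; origin under it
- driver: bystander: orange screwdriver 160 mm long lying at the front of the table
- tin: bystander: metal jar 60 mm wide and tall, at the back; origin under it
- cup: bystander: blue cup 70 mm wide, 90 mm tall, at the left; origin under it
- coil: bystander: copper spool 44 mm wide, 24 mm tall, at the right; origin under it

How it is judged (in metres and radians):
On the way, in this order (a step that is already met when the one before it is completed fails the run):
1. the board lies flat in the nest with its connector under the ram, still proud (horizontal distance between board and nest below 0.006 m and horizontal distance between connector_top and ram_foot below 0.008 m and z of board in the frame of nest below 0.003 m and angle between board's own z axis and vertical below 0.05 rad and value of joint connector below 0.003 m), for 0.2 s.
2. the clamp is shut and held by its catch, the connector still proud (value of joint clamp below 0.07 rad and value of joint connector below 0.003 m), for 0.2 s.
3. the handle is down at its stop and the connector is pressed home (value of joint lever above 1.17 rad and value of joint connector above 0.0055 m), for 0.1 s.
At the end, for the whole second after the job is handed in: The handle is back at rest (within 0.05 rad), the clamp is shut and held (below 0.07 rad), the connector is pressed in by more than 5.5 mm, and the board lies still and flat (within 0.05 rad) in the nest, within 6 mm of its middle and 3 mm of its floor, its connector within 8 mm of the ram's axis (value of joint lever below 0.05 rad and value of joint clamp below 0.07 rad and value of joint connector above 0.0055 m and horizontal distance between board and nest below 0.006 m and horizontal distance between connector_top and ram_foot below 0.008 m and z of board in the frame of nest below 0.003 m and angle between board's own z axis and vertical below 0.05 rad and linear speed of board below 0.02 m/s); the robot touches nothing.
It fails at once if the handle springs back (faster than 1.5 rad/s upwards, except in the last 0.15 rad) (velocity of joint lever below -1.5 rad/s and value of joint lever above 0.15 rad).
It fails at once if a bystander is moved by more than 30 mm or tipped (distance of any of flux, module, heatsink, relay, driver, tin, cup, coil from where it was at the start of the episode above 0.03 m or angle between any of flux, module's own z axis and vertical above 0.5 rad).
It also fails if it takes over 72 s, if anything falls off the work surface, if the arm or the gripper's body presses on something with over 40 N, if the wrist force passes 120 N, or if a joint passes its speed limit or range.

## Robot

A 6-joint arm with a two-finger parallel gripper is mounted at the origin on the work surface. World frame = base frame: x ahead of the robot, y to its left, z up, the work surface at z = 0. Lengths are in m, angles in degrees, forces in N, time in s.
With the tool pointing down it reaches from about 0.325 to 0.775 m from the base axis. Payload 5.5 kg.
Tool frame: the origin (TCP) lies at the very end of the fingers, on their centre line; the grasp point (between the pads) lies arm.pinch_z behind it (arm.pinch_z is the distance from the TCP to the grasp point, in m); z points along the fingers, y is the line along which they close (so a half turn about z gives the same grasp; the last joint's range is limited). The gripper opens to 88 mm and grips with 3 to 60 N. Pads are 20 mm wide; open, the fingers measure 115 mm over their backs; the gripper's body (75 mm by 178 mm) begins 61 mm behind the grasp point.
Start: joints at [-76.129, 5.22, 70.514, -0, 104.267, -3.249], TCP at [0.177, -0.573, 0.223] pointing down, gripper open.
Joint ranges: [-164.24, 164.24], [-49.07, 125.15], [9.68, 141.18], [-86.29, 266.29], [3.28, 154.24], [-151.56, 151.56]. Speed limits (degrees/s): [147.25, 147.25, 172.46, 180, 180, 180].

## Interface

Orientations are given as [roll, pitch, yaw] about the fixed x, y, z axes, in that order (R = Rz(yaw) Ry(pitch) Rx(roll)).
In Python, from station import readout, vision, ticket, arm gives the robot as it stands.
- The arm moves only by the tool move_arm, never from a script. Its argument "commands" is a list that holds one entry, the list of rows, each a list of 7 numbers: the turn, a rotation vector about the world's x, y, z each as a share of 180 degrees, from -1 to 1, then the shift along the world's x, y, z each as a share of 0.75 m, from -1 to 1, then the finger opening in mm, from 0 to 87.8. In form: [[[wx, wy, wz, x, y, z, hand], ...]]. A call has 1 to 8 rows; each row shifts and turns the commanded pose from where the row before left it; what a row does not reach is not made up. A row lasts 1/8 s, in which the tool goes at most 62.5 mm and 10.7 degrees, less where a joint would pass 70% of its speed; a pose out of reach is approached as far as the arm can. A call with a number of a shift or a turn outside -1 to 1 is refused whole. A call with a gripper value outside its range is refused whole. The fingers move at their own pace and stop on an object; "force" is the grip in N (left out, the last holds). Time passes only in rows, so rows that do not move let the fingers close. It gives the time, the measured TCP pose, the force, the opening and the grip force at its end, in the units of the state.
- readout.state(): the state, without advancing time (a new reading comes with each control period).
- vision.snapshot(name): name is "scene" or "top" or "wrist"; returns the picture (400x640x3 uint8, red, green, blue); there is no depth.
- vision.camera_model(name): a dict with "fx", "fy", "cx", "cy" (pixels), "xyz" and "rotation" of the camera in the world; the wrist camera has in their place "tool_from_camera" (4x4, takes a point from camera to tool coordinates, whose origin is the TCP and whose axes are the flange's). Camera axes: x right, y up, looking along -z (the intrinsics and any distortion apply to the point x, -y, -z); pixel columns grow to the right and rows downward; lengths in m; the calibration is good to about 2 mm. The wrist camera is an equidistant fisheye: a pixel r from the principal point sees the ray r / f radians off the axis. A picture is of the moment at which its call begins: read the wrist's pose just before it. camera_model takes no time and is no camera call.
- ticket.sign_off(): hands the job in; it is judged then, once.
The state is a dict: "time_s": time; "q": joint angles; "qd": joint speeds; "effort": joint torques, N m; "tcp_pos": TCP position; "orientation": TCP orientation; "ft_force": force on the tool from outside, world axes, zero at the start; "moment": the same for the moment, N m; "grip_width": opening from 0.0 (shut) to 1.0 (fully open); "finger_force": force on a finger pad.
Only numpy, scipy, OpenCV 4.12 (cv2) and the standard library are available. Lean on these libraries where they do the work, as an engineer would, in place of code of your own. Each camera call takes 0.05 s, during which the arm holds its last target. There are 200 camera calls.

## Working session

There is one attempt and no reset: what is moved stays moved. The work goes in short steps, Python scripts to look and compute and a tool call to move; the robot and the scene stay as the last step left them, time stands still between calls to the robot, and variables do not carry over. Pictures are saved under pics/ and viewed, at most 10 in all, crops included, and the job is handed in when it is done.

Besides the shell and the picture viewer there is one more tool, called by a JSON object that holds its "name" and its "arguments", one argument or row to a line. move_arm: Moves the arm, as the interface text tells. Its arguments: {"type":"object","properties":{"commands":{"type":"array"},"force":{"type":"number"}},"required":["commands"]}

```bash
mkdir -p pics; python3 - <<'E'
from station import readout, vision, ticket, arm
import cv2
for n in("scene","top"):
    im=vision.snapshot(n); cv2.imwrite(f"pics/{n}0.png",im[:,:,::-1]); m=vision.camera_model(n); print(n,m)
print(vision.camera_model("wrist"),arm.pinch_z)
print(readout.state())
E
```

```text
scene {'fx': 362.14519047373886, 'fy': 362.14519047373886, 'cx': 322.35018269572475, 'cy': 198.40989667936174, 'xyz': array([1.47324091, 0.67461163, 0.93811104]), 'rotation': array([ 56.65632657,  -1.00048345, 127.98799121])}
top {'fx': 459.71552712872267, 'fy': 459.71552712872267, 'cx': 312.78174159602054, 'cy': 201.54300848500125, 'xyz': array([ 0.37818789, -0.00887604,  1.5394532 ]), 'rotation': array([  8.64076925,   0.48310632, -89.67744195])}
{'fx': 309.70691628693146, 'fy': 309.70691628693146, 'cx': 317.4250410563872, 'cy': 199.48806076987205, 'tool_from_camera': array([[ 1.04092907e-03,  9.60684001e-01,  2.77642155e-01,
         7.67346713e-02],
       [ 9.99999441e-01, -1.05207674e-03, -1.08827863e-04,
        -3.30906161e-04],
       [ 1.87551665e-04,  2.77642113e-01, -9.60684559e-01,
        -1.63139953e-01],
       [ 0.00000000e+00,  0.00000000e+00,  0.00000000e+00,
         1.00000000e+00]])} 0.0187
{'time_s': 0.1, 'q': array([-7.61282732e+01,  5.25955103e+00,  7.05751244e+01,  1.51669299e-03,
        1.04268227e+02, -3.25041402e+00]), 'qd': array([ 0.09265593, -0.04325849, -0.07062232, -0.03298368, -0.06450627,
       -0.01909515]), 'effort': array([ 2.12034800e-03, -4.47857308e+01, -4.07570636e+01,  6.99777575e-02,
        2.84395757e-02, -1.04851476e-04]), 'tcp_pos': array([ 0.17656906, -0.57314292,  0.22161064]), 'orientation': array([-1.79897347e+02, -7.30276064e-03,  1.71225068e+01]), 'ft_force': array([ 0.28451714, -0.19910623, -0.33436843]), 'moment': array([-0.01345347,  0.03847433,  0.00632334]), 'finger_force': 0.0, 'grip_width': 0.9968445424068307}
```

View pics/top0.png

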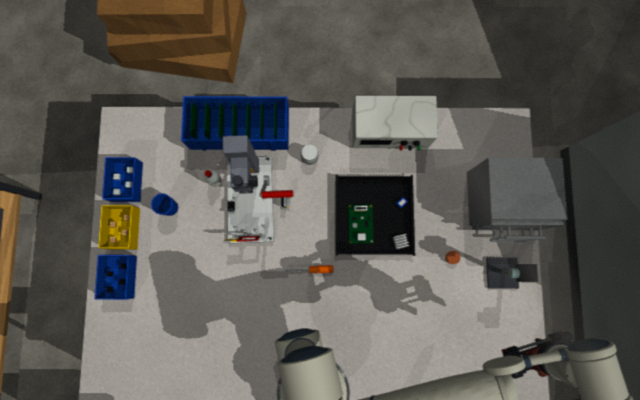

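View pics/scene0.png

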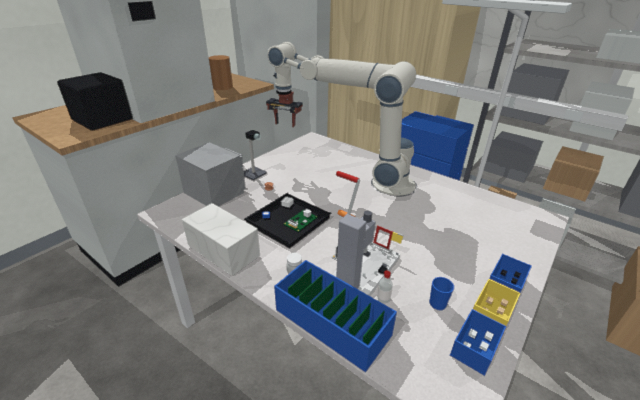

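The top view shows the press near (248,200) with its column up-image (+x), the tray at (375,215) with the board at (361,223), and the red handle at (277,194). The scene view confirms this. Next I'll zoom in and compute rough world positions.

```bash
cat > h.py <<'E'
import numpy as np, cv2
from scipy.spatial.transform import Rotation as R
from station import readout, vision, arm
def rays(name,uv,st=None):
    m=vision.camera_model(name); uv=np.atleast_2d(np.float64(uv))
    x=(uv[:,0]-m['cx'])/m['fx']; y=(uv[:,1]-m['cy'])/m['fy']
    if 'xyz' in m:
        d=np.c_[x,-y,-np.ones(len(x))]; Rm=R.from_euler('xyz',m['rotation'],degrees=True).as_matrix(); o=m['xyz']
    else:
        r=np.hypot(x,y)+1e-12; d=np.c_[x/r*np.sin(r),-y/r*np.sin(r),-np.cos(r)]
        T=np.eye(4);T[:3,:3]=R.from_euler('xyz',st['orientation'],degrees=True).as_matrix();T[:3,3]=st['tcp_pos']
        T=T@m['tool_from_camera']; Rm=T[:3,:3]; o=T[:3,3]
    return o,d@Rm.T
def onz(name,uv,z,st=None):
    o,d=rays(name,uv,st); return o+d*((z-o[2])/d[:,2])[:,None]
def proj(name,P,st=None):
    m=vision.camera_model(name); P=np.atleast_2d(P)
    if 'xyz' in m:
        c=(P-m['xyz'])@R.from_euler('xyz',m['rotation'],degrees=True).as_matrix()
        return np.c_[m['cx']-m['fx']*c[:,0]/c[:,2], m['cy']+m['fy']*c[:,1]/c[:,2]]
    T=np.eye(4);T[:3,:3]=R.from_euler('xyz',st['orientation'],degrees=True).as_matrix();T[:3,3]=st['tcp_pos']
    T=T@m['tool_from_camera']; c=(P-T[:3,3])@T[:3,:3]
    x,y,z=c[:,0],-c[:,1],-c[:,2]; rr=np.hypot(x,y); th=np.arctan2(rr,z)/rr
    return np.c_[m['cx']+m['fx']*x*th, m['cy']+m['fy']*y*th]
E
python3 - <<'E'
from h import *
im=cv2.imread('pics/top0.png')
c=cv2.resize(im[120:280,200:430],None,fx=3.4,fy=3.4,interpolation=cv2.INTER_CUBIC);cv2.imwrite('pics/topc.png',c)
hsv=cv2.cvtColor(im,cv2.COLOR_BGR2HSV)
def blobs(lo,hi,z,n):
    m=cv2.inRange(hsv,lo,hi); m[:, :215]=0; m[:,430:]=0; m[:140]=0; m[280:]=0
    k,l,s,ce=cv2.connectedComponentsWithStats(m)
    for i in range(1,k):
        if s[i,4]>8:
            print(n,s[i],onz('top',ce[i],z)[0].round(3), cv2.minAreaRect(np.argwhere(l==i)[:,::-1].astype(np.float32)))
blobs((45,80,30),(85,255,255),.01,'green')
blobs((0,150,100),(6,255,255),.33,'red')
blobs((22,120,100),(35,255,255),.09,'yellow')
m=cv2.inRange(hsv,(0,0,0),(180,255,55)); m[:,:325]=0;m[:,425:]=0;m[:165]=0;m[265:]=0
p=cv2.minAreaRect(np.argwhere(m)[:,::-1].astype(np.float32)); print('tray',p,onz('top',p[0],.03),onz('top',cv2.boxPoints(p),.03))
E
```

```text
green [417 145   4   5  18] [ 0.801 -0.355  0.01 ] ((418.5, 147.0), (4.0, 3.0), 90.0)
green [348 204  26  40 678] [ 0.535 -0.155  0.01 ] ((360.4797058105469, 223.80941772460938), (39.04194259643555, 24.136619567871094), 88.31531524658203)
red [261 191  32   7 191] [0.582 0.098 0.33 ] ((276.5, 194.0), (6.0, 31.0), 90.0)
red [238 240  14   1  14] [0.459 0.181 0.33 ] ((244.5, 240.0), (13.0, 0.0), 180.0)
yellow [230 239   6   3  15] [0.475 0.256 0.09 ] ((232.5, 240.0), (2.0, 5.0), 90.0)
tray ((374.5, 215.0), (80.0, 79.0), 90.0) [[ 0.56343408 -0.19895822  0.03      ]] [[ 0.69774535 -0.06876789  0.03      ]
 [ 0.69876106 -0.33286782  0.03      ]
 [ 0.43279962 -0.32558454  0.03      ]
 [ 0.43142741 -0.06833416  0.03      ]]
```

View pics/topc.png

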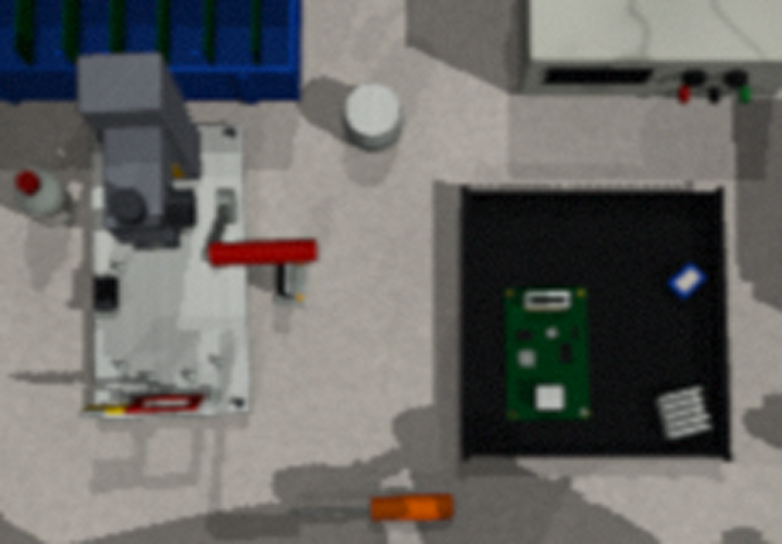

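The crop shows the board's connector toward the column (top, crop (548,300)) and its can at the bottom (549,397). The clamp leans open at the press's front, and the flux bottle is to the press's left. I'll go over the board for a wrist view.

{"name": "move_arm", "arguments": {
  "commands": [
    [[0,0,-0.047,0.046,0.066,0.013,87],[0,0,-0.047,0.046,0.066,0.013,87],[0,0,0,0.046,0.066,0.013,87],[0,0,0,0.046,0.066,0.013,87],[0,0,0,0.046,0.066,0.013,87],[0,0,0,0.046,0.066,0.013,87],[0,0,0,0.046,0.066,0.013,87],[0,0,0,0.046,0.066,0.013,87]]
  ]
}}

```text
time_s: 1.1
tcp_pos: [0.4533, -0.1756, 0.3006]
orientation: [-180.0, 0.0, 0.2]
ft_force: [1.0, -0.5, -0.2]
grip_width: 0.988
finger_force: 0.0
```

{"name": "move_arm", "arguments": {
  "commands": [
    [[0,0,0,0,0.03,0,87],[0,0,0,0,0,0,87],[0,0,0,0,0,0,87]]
  ]
}}

```text
time_s: 1.48
tcp_pos: [0.4524, -0.1556, 0.3003]
orientation: [180.0, 0.0, 0.2]
ft_force: [0.1, 0.8, 0.6]
grip_width: 0.992
finger_force: 0.0
```

```bash
python3 - <<'E'
from h import *
st=readout.state(); im=vision.snapshot('wrist')[:,:,::-1].copy(); cv2.imwrite('pics/w1.png',im); np.save('w1.npy',[st['tcp_pos'],st['orientation']])
print(st['tcp_pos'],st['orientation'],st['time_s'])
hsv=cv2.cvtColor(im,cv2.COLOR_BGR2HSV)
m=cv2.inRange(hsv,(45,80,30),(85,255,255)); k,l,s,c=cv2.connectedComponentsWithStats(m)
i=1+np.argmax(s[1:,4]); p=cv2.minAreaRect(np.argwhere(l==i)[:,::-1].astype(np.float32)); print(s[i],p); b=onz('wrist',cv2.boxPoints(p),.010,st); print(b, b.mean(0))
print(np.linalg.norm(np.diff(b,axis=0),axis=1))
E
```

```text
[ 0.4523778  -0.15559673  0.30026443] [1.79988761e+02 3.54775484e-02 1.66187959e-01] 1.475
[ 289   61   58   89 3827] ((317.71270751953125, 104.90138244628906), (88.67137145996094, 56.27862548828125), 89.09062194824219)
[[ 0.60502174 -0.11343453  0.01      ]
 [ 0.60665381 -0.19439885  0.01      ]
 [ 0.47559118 -0.1978989   0.01      ]
 [ 0.47390427 -0.11508192  0.01      ]] [ 0.54029275 -0.15520355  0.01      ]
[0.08098077 0.13110936 0.08283416]
```

View pics/w1.png

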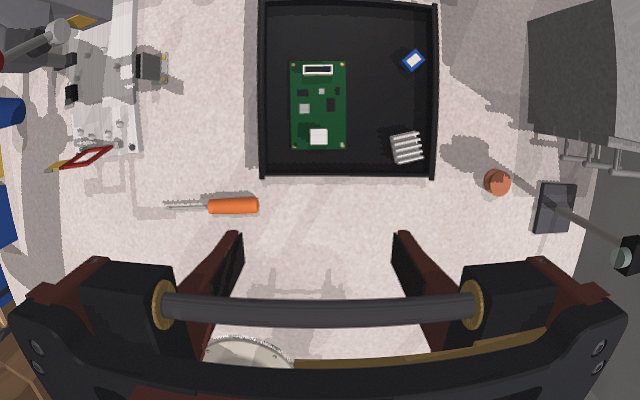

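The wrist view shows the board at (318,105), measuring 131x82 mm as expected, and the can at (318,136). Next is a view of the press from above.

{"name": "move_arm", "arguments": {
  "commands": [
    [[0,0,0,-0.006,0.065,0.016,87],[0,0,0,-0.006,0.065,0.016,87],[0,0,0,-0.006,0.065,0.016,87],[0,0,0,-0.006,0.065,0.016,87],[0,0,0,-0.006,0.065,0.016,87],[0,0,0,-0.006,0.065,0.016,87],[0,0,0,-0.006,0.065,0.016,87],[0,0,0,0,0,0,87]]
  ]
}}

```text
time_s: 2.52
tcp_pos: [0.4212, 0.1878, 0.3849]
orientation: [-180.0, -0.0, 0.4]
ft_force: [-0.5, 0.1, 1.1]
grip_width: 0.99
finger_force: 0.0
```

```bash
python3 - <<'E'
from h import *
s1=np.load('w1.npy'); S=dict(tcp_pos=s1[0],orientation=s1[1]); im=cv2.imread('pics/w1.png')
g=cv2.cvtColor(im,cv2.COLOR_BGR2GRAY); m=((g>170)*255).astype('uint8'); m[:,:289]=0;m[:,347:]=0;m[:118]=0;m[152:]=0
k,l,s,c=cv2.connectedComponentsWithStats(m)
for i in range(1,k):
    if s[i,4]>60: print('can',s[i],onz('wrist',c[i],.032,S),onz('wrist',[[s[i,0],s[i,1]],[s[i,0]+s[i,2],s[i,1]+s[i,3]]],.032,S))
st=readout.state(); im=vision.snapshot('wrist')[:,:,::-1].copy(); cv2.imwrite('pics/w2.png',im); np.save('w2.npy',[st['tcp_pos'],st['orientation']])
print(st['tcp_pos'],st['orientation'],st['time_s'])
cv2.imwrite('pics/w2c.png',cv2.resize(im[0:240,80:480],None,fx=2,fy=2,interpolation=cv2.INTER_CUBIC))
E
```

```text
can [311 129  16  15 240] [[ 0.49580504 -0.15644791  0.032     ]] [[ 0.50556982 -0.14603209  0.032     ]
 [ 0.48464277 -0.16834005  0.032     ]]
[0.42123798 0.18780264 0.38492012] [-1.79973345e+02 -1.75051546e-02  3.64550132e-01] 2.525
```

View pics/w2c.png

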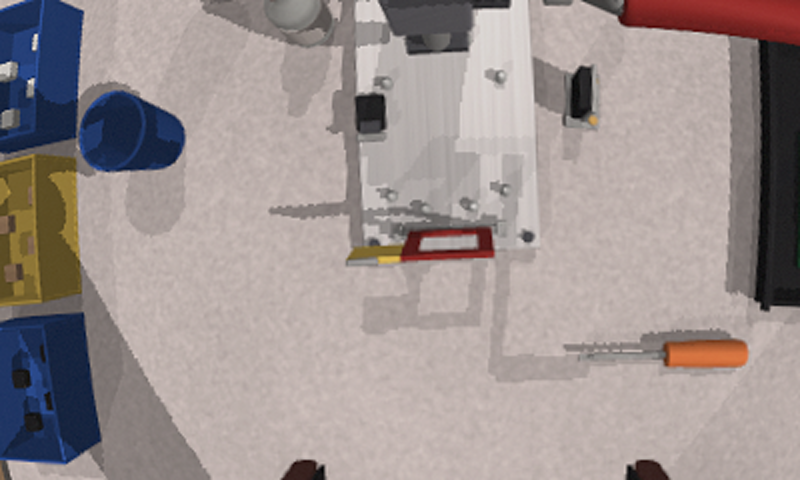

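The crop shows the front-right base corner at (538,246), the catch block at (370,113) and side posts at (385,82), (500,75), (390,194) and (503,188). The clamp is at (420,245), the cup at (132,130), flux at (296,10) and the module at (580,100).

```bash
python3 - <<'E'
from h import *
s1=np.load('w2.npy'); S=dict(tcp_pos=s1[0],orientation=s1[1]); im=cv2.imread('pics/w2.png')
f=lambda pts,z: onz('wrist',np.array(pts)/2+[80,0],z,S).round(4)
print('posts',f([(387,81),(500,74),(391,192),(504,187)],.031))
print('corner',f([(539,246)],.02))
hsv=cv2.cvtColor(im,cv2.COLOR_BGR2HSV)
m=cv2.inRange(hsv,(0,0,0),(180,255,60)); 
q=np.zeros_like(m); q[40:75,250:280]=m[40:75,250:280]
p=cv2.minAreaRect(np.argwhere(q)[:,::-1].astype(np.float32)); b=onz('wrist',cv2.boxPoints(p),.04,S); print('catch',p,b,b.mean(0))
for nme,lo,hi,z in(('yellow',(20,120,90),(35,255,255),.075),('red',(0,130,80),(8,255,255),.09)):
    m=cv2.inRange(hsv,lo,hi); k,l,s,c=cv2.connectedComponentsWithStats(m)
    for i in range(1,k):
        if s[i,4]>40: print(nme,s[i],c[i],onz('wrist',c[i],z,S))
# base edges: gray image rows profile
g=cv2.GaussianBlur(cv2.cvtColor(im,cv2.COLOR_BGR2GRAY),(3,3),0).astype(float)
pts=[]
for r in range(60,118,6):
    row=g[r,335:362]; j=np.argmin(np.diff(row)); pts.append((335+j+.5,r))
print(pts); print(onz('wrist',pts,.02,S).round(4))
# scene view clues
sc=vision.snapshot('scene')[:,:,::-1].copy(); cv2.imwrite('pics/s1.png',sc); cv2.imwrite('pics/s1c.png',cv2.resize(sc[140:340,240:460],None,fx=3,fy=3,interpolation=cv2.INTER_CUBIC))
E
```

```text
posts [[0.6214 0.2626 0.031 ]
 [0.6266 0.1694 0.031 ]
 [0.5258 0.2585 0.031 ]
 [0.5297 0.1654 0.031 ]]
corner [[0.4806 0.1346 0.02  ]]
catch ((265.0, 56.0), (14.0, 18.0), 0.0) [[0.57822105 0.28641408 0.04      ]
 [0.60916098 0.28680897 0.04      ]
 [0.60802704 0.26359519 0.04      ]
 [0.57725397 0.26324464 0.04      ]] [0.59316576 0.27501572 0.04      ]
yellow [  63   77   58   78 3540] [ 91.28107345 114.8960452 ] [[0.5195015  0.60396431 0.075     ]]
yellow [254 123  27   9 161] [268.86335404 126.11180124] [[0.47724944 0.26305267 0.075     ]]
red [ 393    0  107   25 1900] [451.32368421   9.02210526] [[ 0.67790028 -0.01953651  0.09      ]]
red [280 114  47  16 322] [304.0621118  122.95962733] [[0.48213889 0.20851025 0.09      ]]
[(np.float64(360.5), 60), (np.float64(346.5), 66), (np.float64(347.5), 72), (np.float64(347.5), 78), (np.float64(347.5), 84), (np.float64(347.5), 90), (np.float64(348.5), 96), (np.float64(348.5), 102), (np.float64(348.5), 108), (np.float64(340.5), 114)]
[[0.5901 0.1173 0.02  ]
 [0.5786 0.141  0.02  ]
 [0.5682 0.1392 0.02  ]
 [0.5578 0.1391 0.02  ]
 [0.5474 0.139  0.02  ]
 [0.5371 0.1389 0.02  ]
 [0.5268 0.1371 0.02  ]
 [0.5165 0.1369 0.02  ]
 [0.5063 0.1368 0.02  ]
 [0.4957 0.1502 0.02  ]]
```

View pics/s1c.png

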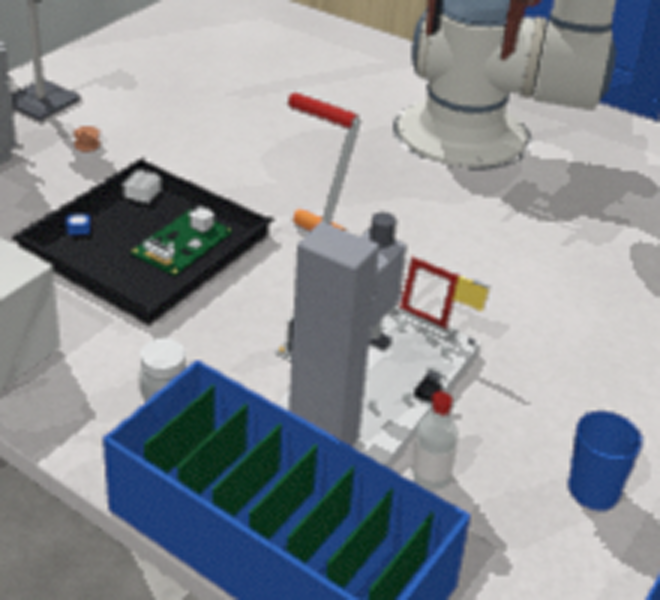

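The scene crop shows a round red bar handle at (322,108), the clamp open at (430,290) with its yellow tab at (472,293), and flux at (436,440). My estimates of the press origin's x differ by about 12 mm, so I'll zoom in to settle it.

```bash
python3 - <<'E'
import cv2
im=cv2.imread('pics/w2.png'); cv2.imwrite('pics/w2z.png',cv2.resize(im[0:132,220:355],None,fx=4.5,fy=4.5,interpolation=cv2.INTER_CUBIC))
E
```

```text
(no output)
```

View pics/w2z.png

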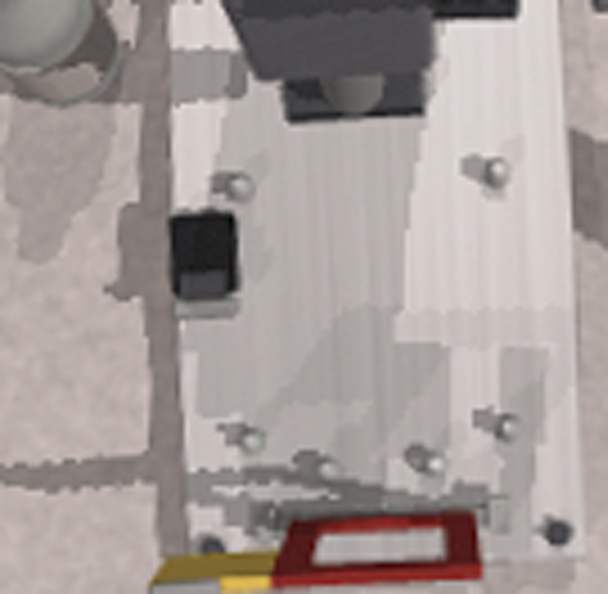

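The zoom shows the ram foot's front edge at (290–422,118), the catch's back edge at row 212, the front posts at (328,465) and (434,460), and the front-right base corner at (578,556).

```bash
python3 - <<'E'
from h import *
from scipy.optimize import least_squares
s1=np.load('w2.npy'); S=dict(tcp_pos=s1[0],orientation=s1[1])
N=np.nan
o=[((290,122),41,22,96.5),((422,116),41,-22,96.5),((172,213),28,74,40),((237,210),28,50,40),((328,466),-71.2,N,32),((434,461),-71.2,N,32),
((240,186),N,46.2,32),((495,173),N,-46.2,32),((252,439),N,46.2,32),((505,426),N,-46.2,32),((580,556),-110,-75,20),((568,100),N,-75,20),((574,300),N,-75,20)]
P=np.array([onz('wrist',np.array(a)/4.5+[220-.4,-.4],z/1e3,S)[0] for a,_,_,z in o]); T=np.array([[x,y] for _,x,y,_ in o])/1e3
def loc(p): 
    c,s=np.cos(p[2]),np.sin(p[2]); d=P[:,:2]-p[:2]; return d@np.array([[c,-s],[s,c]])
r=lambda p:np.nan_to_num(loc(p)-T).ravel()
f=least_squares(r,[.588,.214,.04],loss='soft_l1',f_scale=.002); p=f.x; print(p[:2],np.degrees(p[2])); print((loc(p)*1e3).round(1).tolist()); print((r(p).reshape(-1,2)*1e3).round(1).tolist())
print('flux top',onz('wrist',np.array([40,20])/4.5+[220,0],.1,S))
print('module',onz('wrist',np.array([580,95])/2+[80,0],.06,S),'cup',onz('wrist',np.array([132,110])/2+[80,0],.09,S))
# scene/top check: handle
im=cv2.imread('pics/s1.png')
for n,f in(('top','top0'),('scene','s1')):
    hsv=cv2.cvtColor(cv2.imread(f'pics/{f}.png'),cv2.COLOR_BGR2HSV); m=cv2.inRange(hsv,(0,150,80),(7,255,255))
    k,l,s,c=cv2.connectedComponentsWithStats(m)
    c,s_=np.cos(p[2]),np.sin(p[2]); h=np.array([-7.6,-120,335])/1e3; H=[p[0]+c*h[0]-s_*h[1],p[1]+s_*h[0]+c*h[1],h[2]]
    print('pred handle',H,proj(n,H)); cc=cv2.connectedComponentsWithStats(m); print([ (cc[3][i].round(1),cc[2][i]) for i in range(1,k) if s[i,4]>30])
E
```

```text
[0.58554006 0.21459193] 2.6003324500159204
[[42.2, 21.7], [41.7, -20.7], [27.0, 71.4], [25.9, 47.5], [-71.5, 18.9], [-71.4, -19.9], [37.0, 47.2], [36.9, -46.3], [-59.7, 46.4], [-59.3, -46.2], [-108.7, -73.4], [69.2, -75.5], [-10.8, -74.3]]
[[1.2, -0.3], [0.7, 1.3], [-1.0, -2.6], [-2.1, -2.5], [-0.3, 0.0], [-0.2, 0.0], [0.0, 1.0], [0.0, -0.1], [0.0, 0.2], [0.0, -0.0], [1.3, 1.6], [0.0, -0.5], [0.0, 0.7]]
flux top [[0.66806295 0.32141438 0.1       ]]
module [[0.60455377 0.107741   0.06      ]] cup [[0.60631866 0.46673677 0.09      ]]
pred handle [np.float64(0.5833921387031898), np.float64(0.09437068752873784), np.float64(0.335)] [[278.21185571 193.1316813 ]]
[(array([276.9, 193.9]), array([261, 191,  32,   7, 196], dtype=int32))]
pred handle [np.float64(0.5833921387031898), np.float64(0.09437068752873784), np.float64(0.335)] [[346.118044   175.57175325]]
[(array([346.8, 176.3]), array([337, 172,  21,  10,  86], dtype=int32)), (array([383. , 234.8]), array([374, 227,  18,  21,  56], dtype=int32)), (array([386.7, 273.5]), array([384, 270,   6,   8,  33], dtype=int32))]
```

The press pose is consistent to about 2 mm: origin (0.5855, 0.2146), yaw 2.6°, and the predicted handle position matches both fixed views. I'll flip the gripper half a turn so the wrist camera stays clear of the press head, then go over the can.

{"name": "move_arm", "arguments": {
  "commands": [
    [[0,0,0.059,0,-0.033,0,60],[0,0,0.059,0,-0.033,0,60],[0,0,0.059,0,-0.033,0,60],[0,0,0.059,0,-0.033,0,60],[0,0,0.059,0,-0.033,0,60],[0,0,0.059,0,-0.033,0,60],[0,0,0.059,0,-0.033,0,60],[0,0,0.059,0,-0.033,0,60]]
  ]
}}

```text
time_s: 3.62
tcp_pos: [0.4206, -0.0145, 0.3842]
orientation: [-180.0, 0.0, 85.3]
ft_force: [0.7, 0.1, -0.3]
grip_width: 0.685
finger_force: 0.0
```

{"name": "move_arm", "arguments": {
  "commands": [
    [[0,0,0.059,0.012,-0.025,-0.02,60],[0,0,0.059,0.012,-0.025,-0.02,60],[0,0,0.059,0.012,-0.025,-0.02,60],[0,0,0.059,0.012,-0.025,-0.02,60],[0,0,0.059,0.012,-0.025,-0.02,60],[0,0,0.059,0.012,-0.025,-0.02,60],[0,0,0.059,0.012,-0.025,-0.02,60],[0,0,0.059,0.012,-0.025,-0.02,60]]
  ]
}}

```text
time_s: 4.62
tcp_pos: [0.4922, -0.1645, 0.2637]
orientation: [-180.0, -0.0, 170.3]
ft_force: [-0.2, 0.5, -0.3]
grip_width: 0.681
finger_force: 0.0
```

{"name": "move_arm", "arguments": {
  "commands": [
    [[0,0,0.059,0,0,-0.04,60],[0,0,0,0,0,-0.04,60],[0,0,0,0,0,-0.04,60],[0,0,0,0,0,0,60]]
  ]
}}

```text
time_s: 5.12
tcp_pos: [0.4909, -0.163, 0.1715]
orientation: [179.9, -0.3, -179.4]
ft_force: [-0.0, 0.3, -0.1]
grip_width: 0.681
finger_force: 0.0
```

```bash
python3 - <<'E'
from h import *
st=readout.state(); im=vision.snapshot('wrist')[:,:,::-1].copy(); cv2.imwrite('pics/w3.png',im)
print(st['tcp_pos'],st['orientation'],st['time_s'],st['q'].round(0))
hsv=cv2.cvtColor(im,cv2.COLOR_BGR2HSV)
m=cv2.inRange(hsv,(45,80,30),(85,255,255)); k,l,s,c=cv2.connectedComponentsWithStats(m)
i=1+np.argmax(s[1:,4]); pix=np.argwhere(l==i)[:,::-1]; W=onz('wrist',pix,.010,st)[:,:2]
p=cv2.minAreaRect((W*1000).astype(np.float32)); print(s[i],p)
E
```

```text
[ 0.49085471 -0.16300349  0.17154211] [ 179.89316652   -0.31304157 -179.43597002] 5.125 [ -22.   -8.   88.   -0.  100. -113.]
[ 286  169   76  109 5848] ((540.0385131835938, -155.03485107421875), (131.39996337890625, 81.63531494140625), 0.7986958622932434)
```

View pics/w3.png

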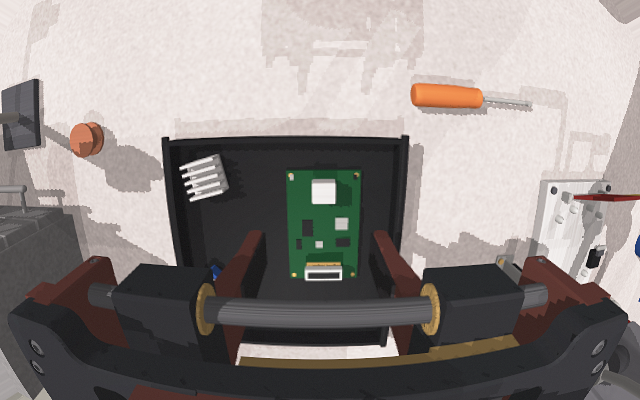

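The board centre agrees with the first view: (0.540, -0.155), yaw 0.8°, with the can at (323,190). Descending.

{"name": "move_arm", "arguments": {
  "commands": [
    [[0,0,0.001,0.0055,0.0093,-0.05,60],[0,0,0,0,0,-0.05,60],[0,0,0,0,0,-0.05,60],[0,0,0,0,0,-0.02,60],[0,0,0,0,0,0,60],[0,0,0,0,0,0,60]]
  ]
}}

```text
time_s: 5.92
tcp_pos: [0.4984, -0.1554, 0.0495]
orientation: [-179.9, 0.2, -179.1]
ft_force: [0.5, 0.3, 0.5]
grip_width: 0.683
finger_force: 0.0
```

{"name": "move_arm", "arguments": {
  "commands": [
    [[0,0,0,-0.004,0,-0.024,60],[0,0,0,0,0,-0.024,60],[0,0,0,0,0,0,60],[0,0,0,0,0,0,60]]
  ]
}}

```text
time_s: 6.42
tcp_pos: [0.4941, -0.1546, 0.0104]
orientation: [180.0, -0.0, -179.1]
ft_force: [1.3, -0.2, 0.9]
grip_width: 0.683
finger_force: 0.4
```

{"name": "move_arm", "arguments": {
  "commands": [
    [[0,0,0,0,0,0,20],[0,0,0,0,0,0,20],[0,0,0,0,0,0,15],[0,0,0,0,0,0,15],[0,0,0,0,0,0,15],[0,0,0,0,0,0,15]]
  ],
  "force": 30
}}

```text
time_s: 7.18
tcp_pos: [0.4941, -0.1547, 0.011]
orientation: [180.0, -0.0, -179.1]
ft_force: [-1.0, -0.0, 0.5]
grip_width: 0.27
finger_force: 29.9
```

Gripped at 24 mm, which matches the can. Next: lift, go round the front above the clamp, and come to the press's left.

{"name": "move_arm", "arguments": {
  "commands": [
    [[0,0,0,0,0,0.03,15],[0,0,0,0,0,0.05,15],[0,0,0,0,0,0.06,15],[0,0,0,0,0,0.06,15],[0,0,0,-0.031,0.03,0,15],[0,0,0,-0.031,0.05,0,15],[0,0,0,-0.031,0.05,0,15],[0,0,0,-0.031,0.05,0,15]]
  ]
}}

```text
time_s: 8.18
tcp_pos: [0.4002, -0.0187, 0.1609]
orientation: [180.0, -0.0, -179.1]
ft_force: [1.5, 1.2, -1.6]
grip_width: 0.273
finger_force: 29.9
```

{"name": "move_arm", "arguments": {
  "commands": [
    [[0,0,0.0012,0,0.06,0,15],[0,0,0.0012,0,0.06,0,15],[0,0,0.0012,0,0.06,0,15],[0,0,0.0012,0,0.06,0,15],[0,0,0.0012,0,0.06,0,15],[0,0,0.0012,0,0.06,0,15],[0,0,0.0012,0,0.06,0,15],[0,0,0.0012,0,0.03,0,15]]
  ]
}}

```text
time_s: 9.18
tcp_pos: [0.4006, 0.3195, 0.1606]
orientation: [-180.0, -0.1, -177.2]
ft_force: [-0.2, -0.9, -2.1]
grip_width: 0.272
finger_force: 29.9
```

{"name": "move_arm", "arguments": {
  "commands": [
    [[0,0,0,0.03,0,0,15],[0,0,0,0.04,0,0,15],[0,0,0,0.04,0,0,15],[0,0,0,0.03,0,0,15],[0,0,0,0,0,0,15],[0,0,0,0,0,0,15]]
  ]
}}

```text
time_s: 9.93
tcp_pos: [0.5057, 0.3175, 0.1609]
orientation: [-180.0, -0.1, -177.4]
ft_force: [-1.1, 0.3, -1.5]
grip_width: 0.271
finger_force: 29.9
```

```bash
python3 - <<'E'
from h import *
st=readout.state(); print(st['tcp_pos'],st['orientation'],st['grip_width'],st['ft_force'])
for n in('wrist','scene'): cv2.imwrite(f'pics/{n}4.png',vision.snapshot(n)[:,:,::-1])
a=cv2.imread('pics/wrist4.png');b=cv2.imread('pics/scene4.png')[130:330,240:480]
cv2.imwrite('pics/c4.png',np.vstack([cv2.resize(a,(480,300)),cv2.resize(b,(360,300))[:,:].copy() if 0 else cv2.copyMakeBorder(cv2.resize(b,(360,300)),0,0,0,120,0)]))
E
```

```text
[0.50572159 0.31746653 0.1609473 ] [-1.79982888e+02 -5.28693029e-02 -1.77366869e+02] 0.27077560832896735 [-1.05578307  0.28169508 -1.48734993]
```

View pics/c4.png

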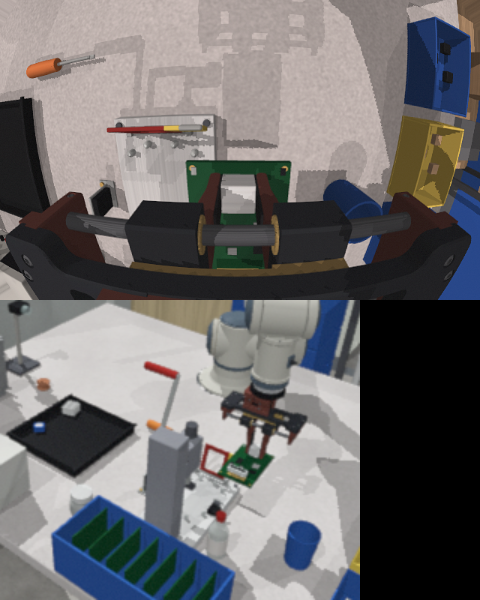

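The board hangs level in the fingers, left of the press and clear of flux. I'll check the in-hand offset numerically from the board's near edge.

```bash
python3 - <<'E'
from h import *
st=readout.state(); im=cv2.imread('pics/wrist4.png'); hsv=cv2.cvtColor(im,cv2.COLOR_BGR2HSV)
m=cv2.inRange(hsv,(45,80,30),(85,255,255)); m[260:]=0
k,l,s,c=cv2.connectedComponentsWithStats(m); i=1+np.argmax(s[1:,4]); m=l==i; print(s[i])
z=st['tcp_pos'][2]-.001
cols=np.arange(s[i,0]+8,s[i,0]+s[i,2]-8,4); e=[(u,np.argmax(m[:,u])) for u in cols]
W=onz('wrist',e,z,st); a=np.polyfit(W[:,1],W[:,0],1)
rows=np.arange(s[i,1]+8,s[i,1]+40,4)
Lw=onz('wrist',[(np.argmax(m[r]),r) for r in rows],z,st); Rw=onz('wrist',[(639-np.argmax(m[r][::-1]),r) for r in rows],z,st)
d=lambda W:((W-st['tcp_pos'])[:,:2]@np.array([[np.cos(.0454),-np.sin(.0454)],[np.sin(.0454),np.cos(.0454)]])*1e3).round(1)
print('near edge slope deg',np.degrees(np.arctan(a[0])), 'in press axes rel tcp',np.median(d(W),0)); print(np.median(d(Lw),0),np.median(d(Rw),0))
p=np.array([.5855,.2146]);c_,s_=np.cos(.0454),np.sin(.0454)
for q in((-70,110),(-45,0)): print(q,p+np.array([c_*q[0]-s_*q[1],s_*q[0]+c_*q[1]])/1e3)
E
```

```text
[ 248  214  140   46 3577]
near edge slope deg -2.090914194678507 in press axes rel tcp [-19.2  -0.3]
[ -6. -39.] [-6.15 40.15]
(-70, 110) [0.51057984 0.32130975]
(-45, 0) [0.54054637 0.2125577 ]
```

{"name": "move_arm", "arguments": {
  "commands": [
    [[0,0,0,0.006,0.005,-0.04,15],[0,0,0,0,0,-0.05,15],[0,0,0,0,0,-0.043,15],[0,0,0,0,0,0,15],[0,0,0,0,0,0,15]]
  ]
}}

```text
time_s: 10.65
tcp_pos: [0.511, 0.322, 0.0633]
orientation: [179.9, 0.1, -177.3]
ft_force: [0.0, 0.1, -0.8]
grip_width: 0.27
finger_force: 29.9
```

{"name": "move_arm", "arguments": {
  "commands": [
    [[0,0,0,0.004,-0.014,0,15],[0,0,0,0.008,-0.028,0,15],[0,0,0,0.008,-0.028,0,15],[0,0,0,0.008,-0.028,0,15],[0,0,0,0.008,-0.028,0,15],[0,0,0,0.004,-0.018,0,15],[0,0,0,0,0,0,15],[0,0,0,0,0,0,15]]
  ]
}}

```text
time_s: 11.65
tcp_pos: [0.5406, 0.214, 0.0613]
orientation: [180.0, -0.0, -177.3]
ft_force: [0.2, -0.8, -0.6]
grip_width: 0.268
finger_force: 29.9
```

{"name": "move_arm", "arguments": {
  "commands": [
    [[0,0,0,-0.001,-0.0025,-0.013,15],[0,0,0,0,0,-0.013,15],[0,0,0,0,0,-0.007,15],[0,0,0,0,0,-0.007,15],[0,0,0,0,0,0,15],[0,0,0,0,0,0,15]]
  ]
}}

```text
time_s: 12.4
tcp_pos: [0.5402, 0.2117, 0.0317]
orientation: [180.0, 0.0, -177.4]
ft_force: [-0.1, 0.2, -1.4]
grip_width: 0.274
finger_force: 29.9
```

```bash
python3 - <<'E'
from h import *
st=readout.state(); print(st['tcp_pos'],st['orientation'],st['ft_force'],st['moment'])
E
```

```text
[0.54018259 0.21171952 0.03166812] [ 1.79993178e+02  2.52493399e-02 -1.77351811e+02] [-0.0684289   0.15181536 -1.41356163] [ 0.06410782 -0.08598893 -0.01621306]
```

{"name": "move_arm", "arguments": {
  "commands": [
    [[0,0,0,0,0,-0.003,15],[0,0,0,0,0,-0.003,15],[0,0,0,0,0,-0.0015,15],[0,0,0,0,0,0,15],[0,0,0,0,0,0,15]]
  ]
}}

```text
time_s: 13.02
tcp_pos: [0.54, 0.2117, 0.026]
orientation: [-180.0, 0.0, -177.4]
ft_force: [-1.0, -0.8, 1.4]
grip_width: 0.273
finger_force: 29.9
```

{"name": "move_arm", "arguments": {
  "commands": [
    [[0,0,0,0,0,0,40],[0,0,0,0,0,0,40],[0,0,0,0,0,0,40],[0,0,0,0,0,0.02,40],[0,0,0,0,0,0.05,40],[0,0,0,0,0,0.06,40],[0,0,0,0,0,0.06,40],[0,0,0,0,0,0.03,30]]
  ]
}}

```text
time_s: 14.02
tcp_pos: [0.5409, 0.212, 0.1957]
orientation: [179.9, 0.3, -177.4]
ft_force: [-0.1, -0.1, 0.4]
grip_width: 0.374
finger_force: 0.0
```

```bash
python3 - <<'E'
from h import *
st=readout.state(); im=vision.snapshot('wrist')[:,:,::-1].copy(); cv2.imwrite('pics/w5.png',im); print(st['tcp_pos'],st['orientation'],st['ft_force'])
hsv=cv2.cvtColor(im,cv2.COLOR_BGR2HSV)
m=cv2.inRange(hsv,(45,80,30),(85,255,255)); m[300:]=0; k,l,s,c=cv2.connectedComponentsWithStats(m); i=1+np.argmax(s[1:,4]); print(s[i])
W=onz('wrist',np.argwhere(l==i)[:,::-1],.025,st)[:,:2]; print(cv2.minAreaRect((W*1e3).astype(np.float32)))
for nme,lo,hi in(('yellow',(20,120,90),(35,255,255)),('red',(0,130,80),(8,255,255))):
    q=cv2.inRange(hsv,lo,hi); k,l,s,c=cv2.connectedComponentsWithStats(q)
    for i in range(1,k):
        if s[i,4]>60: print(nme,s[i],c[i],onz('wrist',c[i],.08,st))
E
```

```text
[0.54087412 0.21196074 0.19573882] [ 179.90957457    0.32769907 -177.35111506] [-0.13446797 -0.14149039  0.40073208]
[ 281  163   73  106 5117]
((586.0296630859375, 214.31256103515625), (129.3165740966797, 79.28836059570312), 2.3828837871551514)
yellow [355 123  47  12 314] [374.74203822 129.27070064] [[0.47803294 0.26161052 0.08      ]]
yellow [ 558  135   82  105 5996] [597.69379586 188.37708472] [[0.51437489 0.57734171 0.08      ]]
red [277 123  81   6 421] [316.17339667 125.12351544] [[0.47751559 0.20863764 0.08      ]]
red [295 132  47   8 228] [318.10964912 136.90350877] [[0.48806237 0.21086799 0.08      ]]
```

View pics/w5.png

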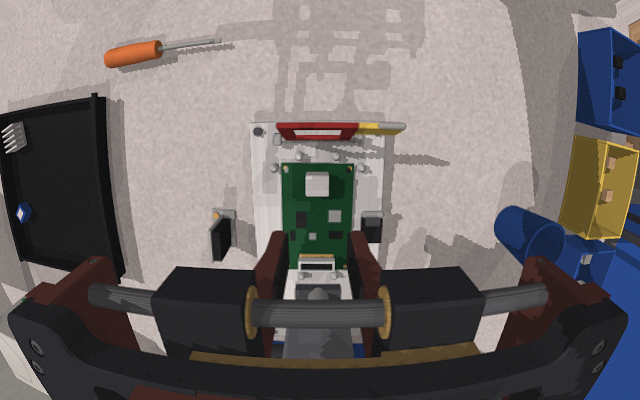

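The board sits in the nest at (0.586, 0.2143), yaw 2.4°, between its posts. The clamp's tab is at pixel (375,129), roughly (0.478, 0.262). I'll go in front of the tab with the fingers closed.

{"name": "move_arm", "arguments": {
  "commands": [
    [[0,0,0,-0.055,0.024,0,0],[0,0,0,-0.055,0.024,0,0],[0,0,0,-0.055,0.024,0,0],[0,0,0,0,0,-0.04,0],[0,0,0,0,0,-0.06,0],[0,0,0,0,0,-0.055,0],[0,0,0,0,0,0,0],[0,0,0,0,0,0,0]]
  ],
  "force": 20
}}

```text
time_s: 15.08
tcp_pos: [0.4169, 0.266, 0.0764]
orientation: [179.9, 0.1, -177.4]
ft_force: [-1.1, -0.8, -0.2]
grip_width: 0.004
finger_force: 0.0
```

{"name": "move_arm", "arguments": {
  "commands": [
    [[0,0,0,0.016,0.0007,0,0],[0,0,0,0.016,0.0007,0,0],[0,0,0,0.016,0.0007,0,0],[0,0,0,0.016,0.0007,0,0]]
  ]
}}

```text
time_s: 15.58
tcp_pos: [0.4653, 0.2678, 0.0746]
orientation: [180.0, -0.0, -177.4]
ft_force: [-0.3, -0.5, 0.3]
grip_width: 0.004
finger_force: 0.2
```

{"name": "move_arm", "arguments": {
  "commands": [
    [[0,0,0,0.016,0.0007,0,0],[0,0,0,0.016,0.0007,0,0],[0,0,0,0.016,0.0007,0,0],[0,0,0,0.016,0.0007,0,0],[0,0,0,0,0,0,0],[0,0,0,0,0,0,0]]
  ]
}}

```text
time_s: 16.32
tcp_pos: [0.5121, 0.2699, 0.0744]
orientation: [-180.0, -0.0, -177.4]
ft_force: [0.0, -1.0, 0.5]
grip_width: 0.007
finger_force: 0.0
```

```bash
cat > look.py <<'E'
from h import *
import sys
st=readout.state(); n=sys.argv[1]; im=vision.snapshot('wrist')[:,:,::-1].copy(); cv2.imwrite(f'pics/w{n}.png',im); sc=vision.snapshot('scene')[:,:,::-1].copy(); cv2.imwrite(f'pics/s{n}.png',sc)
print(st['time_s'],st['tcp_pos'].round(4),st['orientation'].round(1),st['ft_force'].round(1))
for cam,im in(('wrist',im),('scene',sc)):
  hsv=cv2.cvtColor(im,cv2.COLOR_BGR2HSV)
  for nme,lo,hi in(('yellow',(20,120,90),(35,255,255)),('red',(0,130,80),(8,255,255))):
    q=cv2.inRange(hsv,lo,hi); k,l,s,c=cv2.connectedComponentsWithStats(q)
    for i in range(1,k):
        if s[i,4]>25: print(cam,nme,s[i],c[i].round(1),onz(cam,c[i],.037,st)[0].round(3))
c_,s_=np.cos(.0454),np.sin(.0454)
for th in(0,.17,.8,1.57,1.8,2.1):
    q=np.array([-92+58*np.cos(th),58,29.5+58*np.sin(th)])/1e3; w=[.5855+c_*q[0]-s_*q[1],.2146+s_*q[0]+c_*q[1],q[2]]; print('pred tab',th,np.round(w,3),proj('scene',w)[0].round(1),proj('wrist',w,st)[0].round(1))
E
python3 look.py 6
```

```text
16.325 [0.5121 0.2699 0.0744] [-180.    -0.  -177.4] [ 0.  -1.   0.5]
wrist yellow [608 167  32  34 338] [631.  181.2] [0.459 0.595 0.037]
wrist yellow [596 184  12  49  54] [601.8 208.2] [0.49  0.546 0.037]
wrist yellow [ 579  234   37   68 1013] [599.4 272.4] [0.563 0.581 0.037]
wrist yellow [616 241  24  66 720] [631.2 282.9] [0.587 0.677 0.037]
wrist yellow [279 256  17  15 205] [286.3 262.4] [0.543 0.249 0.037]
wrist red [ 185  196   96  100 3428] [229.7 234.3] [0.523 0.208 0.037]
scene yellow [381 252  12   6  36] [386.1 254.4] [0.53  0.256 0.037]
scene yellow [ 473  279   47   46 1126] [496.4 300.8] [0.5   0.641 0.037]
scene red [337 171  21  11  97] [346.9 176.2] [ 0.146 -0.186  0.037]
scene red [384 270   6   8  36] [386.7 273.7] [0.616 0.307 0.037]
pred tab 0 [0.549 0.271 0.03 ] [386.9 260.4] [315.9 265.8]
pred tab 0.17 [0.548 0.271 0.039] [387.3 258.3] [315.8 271.2]
pred tab 0.8 [0.531 0.27  0.071] [390.5 249.1] [315.6 272.8]
pred tab 1.57 [0.491 0.268 0.087] [396.  239.8] [315.4 220.4]
pred tab 1.8 [0.478 0.268 0.086] [397.5 238.3] [315.4 194.9]
pred tab 2.1 [0.462 0.267 0.08 ] [399.1 237.4] [315.5 161.5]
```

{"name": "move_arm", "arguments": {
  "commands": [
    [[0,0,0,0,0,0.03,0],[0,0,0,0,0,0.03,0],[0,0,0,0,0,0,0],[0,0,0,0,0,0,0]]
  ]
}}

```text
time_s: 16.92
tcp_pos: [0.5118, 0.2698, 0.1186]
orientation: [-180.0, -0.0, -177.3]
ft_force: [-0.4, 0.4, -1.1]
grip_width: 0.004
finger_force: 0.0
```

```bash
python3 look.py 7 | grep -v pred
```

```text
16.925 [0.5118 0.2698 0.1186] [-180.    -0.  -177.3] [-0.4  0.4 -1.1]
wrist yellow [ 560  160   80  128 4044] [611.5 241. ] [0.545 0.654 0.037]
wrist yellow [288 231  15  38 356] [293.4 245.4] [0.549 0.251 0.037]
wrist red [ 210  183   79   86 3170] [250.4 226.3] [0.534 0.214 0.037]
scene yellow [379 255  13   8  53] [385.3 258.4] [0.551 0.265 0.037]
scene yellow [ 473  279   47   46 1124] [496.4 300.8] [0.5   0.641 0.037]
scene red [337 171  21  11  97] [346.9 176.2] [ 0.146 -0.186  0.037]
scene red [367 244  21  15  75] [376.8 251.2] [0.537 0.22  0.037]
scene red [384 270   6   8  36] [386.7 273.7] [0.616 0.307 0.037]
```

{"name": "move_arm", "arguments": {
  "commands": [
    [[0,0,0,0.023,0.001,0,0],[0,0,0,0.023,0.001,0,0],[0,0,0,0,0,-0.04,0],[0,0,0,0,0,-0.04,0],[0,0,0,0,0,-0.01,0],[0,0,0,0,0,0,0]]
  ]
}}

```text
time_s: 17.77
tcp_pos: [0.5463, 0.2712, 0.0514]
orientation: [-180.0, -0.1, -177.3]
ft_force: [0.6, 0.1, 0.3]
grip_width: 0.002
finger_force: 0.0
```

{"name": "move_arm", "arguments": {
  "commands": [
    [[0,0,0,0,0,-0.005,0],[0,0,0,0,0,-0.005,0],[0,0,0,0,0,-0.004,0],[0,0,0,0,0,0,0]]
  ]
}}

```text
time_s: 18.27
tcp_pos: [0.5471, 0.2715, 0.0423]
orientation: [180.0, 0.1, -177.3]
ft_force: [0.6, -0.7, 1.0]
grip_width: 0.007
finger_force: 1.1
```

{"name": "move_arm", "arguments": {
  "commands": [
    [[0,0,0,0,0,-0.004,0],[0,0,0,0,0,-0.003,0],[0,0,0,0,0,0,0]]
  ]
}}

```text
time_s: 18.65
tcp_pos: [0.5474, 0.2716, 0.0413]
orientation: [179.9, 0.2, -177.4]
ft_force: [-8.5, -4.1, 21.5]
grip_width: 0.004
finger_force: 11.2
```

{"name": "move_arm", "arguments": {
  "commands": [
    [[0,0,0,0,0,-0.003,0],[0,0,0,0,0,-0.003,0],[0,0,0,0,0,0,0]]
  ]
}}

```text
time_s: 19.02
tcp_pos: [0.5471, 0.2715, 0.0321]
orientation: [180.0, 0.1, -177.4]
ft_force: [-0.1, -1.3, 5.5]
grip_width: 0.001
finger_force: 2.8
```

The tab is down at 0.032 m, its shut height, with a clear force drop when it snapped. I'll press once more to be sure, then rise and triangulate the handle.

{"name": "move_arm", "arguments": {
  "commands": [
    [[0,0,0,0,0,-0.002,0],[0,0,0,0,0,0,0],[0,0,0,0,0,0.02,0],[0,0,0,0,0,0.05,0],[0,0,0,0,0,0.07,0],[0,0,0,0,0,0.075,0],[0,0,0,0,0,0.075,0],[0,0,0,0,0,0.075,0]]
  ]
}}

```text
time_s: 20.02
tcp_pos: [0.5464, 0.2712, 0.3058]
orientation: [-180.0, -0.0, -177.4]
ft_force: [0.3, 1.7, 0.3]
grip_width: 0.004
finger_force: 0.0
```

{"name": "move_arm", "arguments": {
  "commands": [
    [[0,0,0,0,0,0.075,50],[0,0,0,0,0,0.075,50],[0,0,0,0,0,0.05,50],[0,0,0,0,0,0,50],[0,0,0,0,0,0,50]]
  ]
}}

```text
time_s: 20.65
tcp_pos: [0.5471, 0.2715, 0.4524]
orientation: [-180.0, -0.1, -177.3]
ft_force: [0.3, -0.1, 0.0]
grip_width: 0.534
finger_force: 0.0
```

```bash
python3 look.py 8; python3 - <<'E'
from h import *
A=[];b=[]
for n,f in(('top','top0'),('scene','s8')):
    hsv=cv2.cvtColor(cv2.imread(f'pics/{f}.png'),cv2.COLOR_BGR2HSV); m=cv2.inRange(hsv,(0,150,80),(7,255,255))
    if n=='scene': m[:160]=0;m[190:]=0
    k,l,s,c=cv2.connectedComponentsWithStats(m); i=1+np.argmax(s[1:,4]); o,d=rays(n,c[i]); d=d[0]/np.linalg.norm(d); M=np.eye(3)-np.outer(d,d); A.append(M); b.append(M@o)
print('handle tri',np.linalg.lstsq(np.vstack(A),np.hstack(b),rcond=None)[:2])
E
```

```text
20.65 [0.5471 0.2715 0.4524] [-1.800e+02 -1.000e-01 -1.773e+02] [ 0.3 -0.1  0. ]
wrist yellow [ 463  118   61   73 3402] [492.8 154.3] [0.522 0.639 0.037]
wrist yellow [304 146  21  19 347] [314.3 155. ] [0.551 0.266 0.037]
wrist red [269 125  36  40 693] [285.8 146.3] [0.537 0.212 0.037]
wrist red [ 118  211   71   20 1199] [152.  220.6] [ 0.704 -0.086  0.037]
wrist red [346 233  11  14 118] [350.8 239.4] [0.719 0.348 0.037]
scene yellow [379 256  13   9  59] [385.2 259.8] [0.558 0.268 0.037]
scene yellow [ 474  279   46   46 1121] [496.5 301. ] [0.5   0.642 0.037]
scene red [337 171  21  11  97] [346.9 176.2] [ 0.146 -0.186  0.037]
scene red [367 244  21  17  93] [376.9 252.7] [0.543 0.225 0.037]
scene red [384 270   6   8  37] [386.6 273.6] [0.616 0.306 0.037]
pred tab 0 [0.549 0.271 0.03 ] [386.9 260.4] [316.9 153.3]
pred tab 0.17 [0.548 0.271 0.039] [387.3 258.3] [316.9 153.5]
pred tab 0.8 [0.531 0.27  0.071] [390.5 249.1] [316.9 146.5]
pred tab 1.57 [0.491 0.268 0.087] [396.  239.8] [316.9 124. ]
pred tab 1.8 [0.478 0.268 0.086] [397.5 238.3] [316.9 116.3]
pred tab 2.1 [0.462 0.267 0.08 ] [399.1 237.4] [316.9 106.9]
handle tri (array([0.58205731, 0.09748956, 0.33264444]), array([7.72091065e-07]))
```

The clamp tab now matches the shut prediction, and the triangulated handle (0.582, 0.097, 0.333) agrees with the model. Next I'll rotate the gripper to close across the bar.

{"name": "move_arm", "arguments": {
  "commands": [
    [[0,0,-0.0555,0.006,-0.031,0,50],[0,0,-0.0555,0.006,-0.031,0,50],[0,0,-0.0555,0.006,-0.031,0,50],[0,0,-0.0555,0.006,-0.031,0,50],[0,0,-0.0555,0.006,-0.031,0,50],[0,0,-0.0555,0.006,-0.031,0,50],[0,0,-0.0555,0.006,-0.031,0,50],[0,0,-0.0555,0.006,-0.031,0,50]]
  ]
}}

```text
time_s: 21.75
tcp_pos: [0.5826, 0.0846, 0.4522]
orientation: [-179.8, -0.0, 102.4]
ft_force: [0.1, 0.1, 0.4]
grip_width: 0.574
finger_force: 0.0
```

{"name": "move_arm", "arguments": {
  "commands": [
    [[0,0,-0.0555,0,0,0,50],[0,0,0,0,0,-0.03,50],[0,0,0,0,0,0,50],[0,0,0,0,0,0,50]]
  ]
}}

```text
time_s: 22.25
tcp_pos: [0.5824, 0.0854, 0.4314]
orientation: [-179.9, 0.0, 92.8]
ft_force: [-0.8, 0.4, -0.1]
grip_width: 0.573
finger_force: 0.0
```

```bash
python3 - <<'E'
from h import *
st=readout.state(); im=vision.snapshot('wrist')[:,:,::-1].copy(); cv2.imwrite('pics/w9.png',im); print(st['tcp_pos'],st['orientation'],st['q'].round(0))
hsv=cv2.cvtColor(im,cv2.COLOR_BGR2HSV); q=cv2.inRange(hsv,(0,150,70),(7,255,255)); k,l,s,c=cv2.connectedComponentsWithStats(q)
for i in range(1,k):
    if s[i,4]>100:
        W=onz('wrist',np.argwhere(l==i)[:,::-1],.335,st)[:,:2]; print(s[i],cv2.minAreaRect((W*1e3).astype(np.float32)))
E
```

```text
[0.58240441 0.08543482 0.43135341] [-1.79934433e+02  1.11457144e-03  9.27562791e+01] [  5.  13.  40.   0. 127.   2.]
[385   4  14  14 137] ((637.08642578125, 256.95440673828125), (12.64885139465332, 10.328429222106934), 51.606834411621094)
[274  66  41  37 737] ((558.5857543945312, 185.13400268554688), (33.20996856689453, 30.703590393066406), 2.545656681060791)
[ 308  140   23   99 2069] ((583.6979370117188, 94.78152465820312), (18.98748207092285, 88.20128631591797), 2.3657195568084717)
```

The handle measures 19x88 mm at (0.5837, 0.0948), as expected. Descend and grip.

{"name": "move_arm", "arguments": {
  "commands": [
    [[0,0,0,0.002,0,-0.04,50],[0,0,0,0,0,-0.05,50],[0,0,0,0,0,-0.04,50],[0,0,0,0,0,-0.024,50],[0,0,0,0,0,0,50],[0,0,0,0,0,0,50]]
  ]
}}

```text
time_s: 23.05
tcp_pos: [0.5845, 0.0855, 0.3177]
orientation: [179.9, -0.0, 92.7]
ft_force: [-0.0, 0.7, -0.9]
grip_width: 0.568
finger_force: 0.0
```

{"name": "move_arm", "arguments": {
  "commands": [
    [[0,0,0,0,0,0,30],[0,0,0,0,0,0,20],[0,0,0,0,0,0,10],[0,0,0,0,0,0,10],[0,0,0,0,0,0,10],[0,0,0,0,0,0,10]]
  ],
  "force": 45
}}

```text
time_s: 23.8
tcp_pos: [0.5839, 0.0853, 0.3163]
orientation: [-180.0, 0.0, 92.7]
ft_force: [-3.9, 0.5, 2.2]
grip_width: 0.22
finger_force: 45.0
```

```bash
python3 - <<'E'
import numpy as np
from station import readout
print(readout.state()['tcp_pos'])
# lever arc: TCP path with tilt t(phi) about press -y; grasp point pz behind TCP
pz=.0187; c,s=np.cos(.0454),np.sin(.0454)
def tcp(phi,t):
    a=np.radians(65)-phi; b=np.array([-.16*np.cos(a),.16*np.sin(a)]); p=np.array([np.sin(t),-np.cos(t)]); return b+pz*p
N=16; T=np.radians(40)
P=[tcp(1.26*i/N,T*i/N) for i in range(N+1)]
for i in range(N):
    d=P[i+1]-P[i]; print(i,np.round(np.array([c*d[0],s*d[0],d[1]])/.75,4), 'turn',np.round(-T/N/np.pi*np.array([-s,c]),5))
E
```

```text
[0.58385221 0.08533773 0.31625271]
0 [-0.0138 -0.0006 -0.0077] turn [ 0.00063 -0.01387]
1 [-0.0132 -0.0006 -0.0088] turn [ 0.00063 -0.01387]
2 [-0.0124 -0.0006 -0.0098] turn [ 0.00063 -0.01387]
3 [-0.0116 -0.0005 -0.0108] turn [ 0.00063 -0.01387]
4 [-0.0107 -0.0005 -0.0117] turn [ 0.00063 -0.01387]
5 [-0.0098 -0.0004 -0.0126] turn [ 0.00063 -0.01387]
6 [-0.0087 -0.0004 -0.0133] turn [ 0.00063 -0.01387]
7 [-0.0077 -0.0003 -0.014 ] turn [ 0.00063 -0.01387]
8 [-0.0065 -0.0003 -0.0146] turn [ 0.00063 -0.01387]
9 [-0.0053 -0.0002 -0.0151] turn [ 0.00063 -0.01387]
10 [-0.0041 -0.0002 -0.0155] turn [ 0.00063 -0.01387]
11 [-0.0029 -0.0001 -0.0158] turn [ 0.00063 -0.01387]
12 [-0.0016 -0.0001 -0.016 ] turn [ 0.00063 -0.01387]
13 [-0.0003 -0.     -0.0161] turn [ 0.00063 -0.01387]
14 [ 0.001   0.     -0.0162] turn [ 0.00063 -0.01387]
15 [ 0.0023  0.0001 -0.0161] turn [ 0.00063 -0.01387]
```

{"name": "move_arm", "arguments": {
  "commands": [
    [[0.0006,-0.0139,0,-0.0138,-0.0006,-0.0077,10],[0.0006,-0.0139,0,-0.0132,-0.0006,-0.0088,10],[0.0006,-0.0139,0,-0.0124,-0.0006,-0.0098,10],[0.0006,-0.0139,0,-0.0116,-0.0005,-0.0108,10]]
  ]
}}

```text
time_s: 24.3
tcp_pos: [0.5481, 0.0839, 0.2905]
orientation: [169.4, 0.0, 92.7]
ft_force: [5.6, 1.4, 2.2]
grip_width: 0.218
finger_force: 45.0
```

{"name": "move_arm", "arguments": {
  "commands": [
    [[0.0006,-0.0139,0,-0.0107,-0.0005,-0.0117,10],[0.0006,-0.0139,0,-0.0098,-0.0004,-0.0126,10],[0.0006,-0.0139,0,-0.0087,-0.0004,-0.0133,10],[0.0006,-0.0139,0,-0.0077,-0.0003,-0.014,10]]
  ]
}}

```text
time_s: 24.8
tcp_pos: [0.5205, 0.0827, 0.2527]
orientation: [159.3, 0.1, 92.7]
ft_force: [6.7, 0.9, 2.5]
grip_width: 0.22
finger_force: 45.0
```

{"name": "move_arm", "arguments": {
  "commands": [
    [[0.0006,-0.0139,0,-0.0065,-0.0003,-0.0146,10],[0.0006,-0.0139,0,-0.0053,-0.0002,-0.0151,10],[0.0006,-0.0139,0,-0.0041,-0.0002,-0.0155,10],[0.0006,-0.0139,0,-0.0029,-0.0001,-0.0158,10]]
  ]
}}

```text
time_s: 25.3
tcp_pos: [0.5063, 0.082, 0.2076]
orientation: [149.3, 0.1, 92.7]
ft_force: [1.3, -0.9, 6.5]
grip_width: 0.221
finger_force: 45.0
```

{"name": "move_arm", "arguments": {
  "commands": [
    [[0.0006,-0.0139,0,-0.0016,-0.0001,-0.016,10],[0.0006,-0.0139,0,-0.0003,0,-0.0161,10],[0.0006,-0.0139,0,0.001,0,-0.0162,10],[0,0,0,0,0,0,10]]
  ]
}}

```text
time_s: 25.8
tcp_pos: [0.5051, 0.082, 0.1713]
orientation: [141.9, 0.1, 92.7]
ft_force: [0.5, -0.6, 6.0]
grip_width: 0.217
finger_force: 45.0
```

```bash
cat > lev.py <<'E'
from h import *
st=readout.state(); g=st['tcp_pos']-.0187*R.from_euler('xyz',st['orientation'],degrees=True).as_matrix()[:,2]
c,s=np.cos(.0454),np.sin(.0454); d=g[:2]-[.5855,.2146]; x=c*d[0]+s*d[1]-.060; z=g[2]-.190
print(g.round(4),'radius',np.hypot(x,z),'lever',np.radians(65)-np.arctan2(z,-x),st['ft_force'].round(1),st['time_s'],st['q'].round(0))
im=vision.snapshot('scene')[:,:,::-1]; hsv=cv2.cvtColor(im,cv2.COLOR_BGR2HSV); m=cv2.inRange(hsv,(0,150,80),(7,255,255)); k,l,S,C=cv2.connectedComponentsWithStats(m)
print([(C[i].round(1),S[i,4]) for i in range(1,k) if S[i,4]>12])
for ph in(0,1.0,1.25):
    a=np.radians(65)-ph; q=[.06-.16*np.cos(a),-.120,.19+.16*np.sin(a)]; print(ph,proj('scene',[.5855+c*q[0]-s*q[1],.2146+s*q[0]+c*q[1],q[2]])[0].round(1))
E
python3 lev.py
```

```text
[0.4936 0.0815 0.186 ] radius 0.15791290172819808 lever 1.1600112445198294 [ 0.5 -0.6  6. ] 25.8 [  8. -46. 123.  -3.  65.   5.]
[(array([360.8, 201.4]), np.int32(39)), (array([370.1, 247.5]), np.int32(15)), (array([376.5, 255.5]), np.int32(52)), (array([386.7, 273.5]), np.int32(35))]
0 [346.1 175.6]
1.0 [357.4 194.8]
1.25 [356.7 203.6]
```

Lever is at about 1.16 rad with joint 2 close to its limit, so I'll finish straight down with a slight back-tilt.

{"name": "move_arm", "arguments": {
  "commands": [
    [[-0.0002,0.0055,0,0.0003,0,-0.008,10],[-0.0002,0.0055,0,0.0003,0,-0.008,10],[-0.0002,0.0055,0,0,0,-0.008,10],[0,0,0,0,0,0,10],[0,0,0,0,0,0,10]]
  ]
}}

```text
time_s: 26.48
tcp_pos: [0.5059, 0.082, 0.1542]
orientation: [144.9, 0.1, 92.7]
ft_force: [-4.6, -0.1, 9.7]
grip_width: 0.216
finger_force: 45.0
```

```bash
python3 lev.py
```

```text
[0.4952 0.0815 0.1695] radius 0.15763092566238 lever 1.2647446537627014 [-4.6 -0.1  9.7] 26.475 [  7. -43. 122.  -3.  66.   5.]
[(array([360.3, 204.9]), np.int32(38)), (array([371.2, 246.9]), np.int32(19)), (array([376.5, 255.5]), np.int32(53)), (array([386.8, 273.7]), np.int32(33))]
0 [346.1 175.6]
1.0 [357.4 194.8]
1.25 [356.7 203.6]
```

{"name": "move_arm", "arguments": {
  "commands": [
    [[0,0,0,0,0,-0.003,10],[0,0,0,0,0,-0.002,10],[0,0,0,0,0,0,10],[0,0,0,0,0,0,10]]
  ]
}}

```text
time_s: 27.02
tcp_pos: [0.5063, 0.082, 0.1518]
orientation: [144.8, 0.1, 92.7]
ft_force: [-7.3, -0.4, 13.5]
grip_width: 0.22
finger_force: 45.0
```

```bash
python3 lev.py; python3 - <<'E'
import numpy as np
c,s=np.cos(.0454),np.sin(.0454); pz=.0187
def tcp(phi,t):
    a=np.radians(65)-phi; return np.array([-.16*np.cos(a)+pz*np.sin(t),.16*np.sin(a)-pz*np.cos(t)])
N=24;P=[tcp(1.255*(1-i/N),np.radians(35.1)*(1-i/N)) for i in range(N+1)]
for i in range(N):
    d=P[i+1]-P[i]; print(np.round([0,np.radians(35.1)/N/np.pi,0,c*d[0]/.75,s*d[0]/.75,d[1]/.75],4).tolist())
E
```

```text
[0.4955 0.0815 0.1671] radius 0.15762636981971462 lever 1.2803187235685074 [-7.3 -0.4 13.5] 27.025 [  7. -43. 123.  -3.  66.   5.]
[(array([360.2, 205.4]), np.int32(39)), (array([370.6, 247.1]), np.int32(17)), (array([376.5, 255.5]), np.int32(53)), (array([386.7, 273.6]), np.int32(34))]
0 [346.1 175.6]
1.0 [357.4 194.8]
1.25 [356.7 203.6]
[0.0, 0.0081, 0.0, -0.0016, -0.0001, 0.0107]
[0.0, 0.0081, 0.0, -0.001, -0.0, 0.0108]
[0.0, 0.0081, 0.0, -0.0004, -0.0, 0.0108]
[0.0, 0.0081, 0.0, 0.0001, 0.0, 0.0108]
[0.0, 0.0081, 0.0, 0.0007, 0.0, 0.0108]
[0.0, 0.0081, 0.0, 0.0013, 0.0001, 0.0107]
[0.0, 0.0081, 0.0, 0.0019, 0.0001, 0.0106]
[0.0, 0.0081, 0.0, 0.0024, 0.0001, 0.0105]
[0.0, 0.0081, 0.0, 0.003, 0.0001, 0.0103]
[0.0, 0.0081, 0.0, 0.0035, 0.0002, 0.0101]
[0.0, 0.0081, 0.0, 0.004, 0.0002, 0.0099]
[0.0, 0.0081, 0.0, 0.0045, 0.0002, 0.0097]
[0.0, 0.0081, 0.0, 0.0051, 0.0002, 0.0094]
[0.0, 0.0081, 0.0, 0.0055, 0.0003, 0.0091]
[0.0, 0.0081, 0.0, 0.006, 0.0003, 0.0088]
[0.0, 0.0081, 0.0, 0.0065, 0.0003, 0.0085]
[0.0, 0.0081, 0.0, 0.0069, 0.0003, 0.0081]
[0.0, 0.0081, 0.0, 0.0073, 0.0003, 0.0077]
[0.0, 0.0081, 0.0, 0.0077, 0.0004, 0.0073]
[0.0, 0.0081, 0.0, 0.0081, 0.0004, 0.0069]
[0.0, 0.0081, 0.0, 0.0084, 0.0004, 0.0064]
[0.0, 0.0081, 0.0, 0.0088, 0.0004, 0.006]
[0.0, 0.0081, 0.0, 0.0091, 0.0004, 0.0055]
[0.0, 0.0081, 0.0, 0.0093, 0.0004, 0.005]
```

{"name": "move_arm", "arguments": {
  "commands": [
    [[0,0,0,0,0,-0.003,10],[0,0,0,0,0,0,10],[0,0,0,0,0,0,10]]
  ]
}}

```text
time_s: 27.45
tcp_pos: [0.5064, 0.082, 0.1515]
orientation: [144.7, 0.1, 92.7]
ft_force: [-14.8, -1.5, 19.5]
grip_width: 0.213
finger_force: 45.0
```

```bash
python3 lev.py|head -2
```

```text
[0.4956 0.0815 0.1667] radius 0.15756312768303077 lever 1.2827951592211617 [-14.8  -1.5  19.5] 27.45 [  7. -43. 123.  -3.  65.   5.]
[(array([360.5, 205.6]), np.int32(36)), (array([375.2, 253.8]), np.int32(69)), (array([386.7, 273.5]), np.int32(35))]
```

At the stop: the force rises with no further motion. Easing back over about 3 s.

{"name": "move_arm", "arguments": {
  "commands": [
    [[0,0,0,0,0,0.004,10],[0,0.008,0,-0.0016,0,0.0107,10],[0,0.008,0,-0.001,0,0.0108,10],[0,0.008,0,-0.0004,0,0.0108,10],[0,0.008,0,0.0001,0,0.0108,10],[0,0.008,0,0.0007,0,0.0108,10],[0,0.008,0,0.0013,0.0001,0.0107,10],[0,0.008,0,0.0019,0.0001,0.0106,10]]
  ]
}}

```text
time_s: 28.5
tcp_pos: [0.5045, 0.082, 0.2024]
orientation: [155.6, -0.4, 92.7]
ft_force: [-2.1, 1.1, -0.9]
grip_width: 0.221
finger_force: 45.0
```

{"name": "move_arm", "arguments": {
  "commands": [
    [[0,0.008,0,0.0024,0.0001,0.0105,10],[0,0.008,0,0.003,0.0001,0.0103,10],[0,0.008,0,0.0035,0.0002,0.0101,10],[0,0.008,0,0.004,0.0002,0.0099,10],[0,0.008,0,0.0045,0.0002,0.0097,10],[0,0.008,0,0.0051,0.0002,0.0094,10],[0,0.008,0,0.0055,0.0003,0.0091,10],[0,0.008,0,0.006,0.0003,0.0088,10]]
  ]
}}

```text
time_s: 29.5
tcp_pos: [0.5274, 0.0833, 0.2634]
orientation: [167.3, -0.9, 92.6]
ft_force: [-22.3, -0.7, 14.6]
grip_width: 0.218
finger_force: 45.0
```

```bash
python3 lev.py|head -2
```

```text
[0.5233 0.0828 0.2816] radius 0.15753131764138342 lever 0.513988444635511 [-22.3  -0.7  14.6] 29.5 [  5. -16.  87.   0.  96.   3.]
[(array([358.7, 182.8]), np.int32(48)), (array([375. , 253.4]), np.int32(82)), (array([386.7, 273.5]), np.int32(35))]
```

{"name": "move_arm", "arguments": {
  "commands": [
    [[0,0.008,0,0.001,0.0003,0.0125,10],[0,0.008,0,0.0035,0.0003,0.0095,10],[0,0.008,0,0.007,0.0003,0.0077,10],[0,0.008,0,0.0077,0.0004,0.0073,10],[0,0.008,0,0.008,0.0004,0.0069,10],[0,0,0,0,0,0,10]]
  ]
}}

```text
time_s: 30.3
tcp_pos: [0.5518, 0.0845, 0.293]
orientation: [174.2, -1.2, 92.4]
ft_force: [4.9, 1.5, -4.6]
grip_width: 0.217
finger_force: 45.0
```

```bash
python3 lev.py|head -2
```

```text
[0.5499 0.084  0.3116] radius 0.15833754475528825 lever 0.2592540867874018 [ 4.9  1.5 -4.6] 30.3 [  5.  -5.  74.   1. 105.   3.]
[(array([355.3, 178.9]), np.int32(47)), (array([369.4, 248.3]), np.int32(19)), (array([379.1, 254.6]), np.int32(56)), (array([386.8, 273.6]), np.int32(34))]
```

{"name": "move_arm", "arguments": {
  "commands": [
    [[0,0.0054,0,0.0068,0.0002,0.0055,10],[0,0.0054,0,0.007,0.0002,0.0053,10],[0,0.0054,0,0.0072,0.0002,0.005,10],[0,0.0054,0,0.0074,0.0002,0.0048,10],[0,0.0054,0,0.0074,0.0002,0.0045,10],[0,0.0054,0,0.0072,0.0002,0.0043,10],[0,0,0,0,0,0,10],[0,0,0,0,0,0,10]]
  ]
}}

```text
time_s: 31.35
tcp_pos: [0.5828, 0.086, 0.3153]
orientation: [-180.0, -1.5, 92.3]
ft_force: [2.8, 4.7, -5.5]
grip_width: 0.215
finger_force: 45.0
```

```bash
python3 lev.py|head -2
```

```text
[0.5828 0.0855 0.334 ] radius 0.15943260997288694 lever 0.007963559530705488 [ 2.8  4.7 -5.5] 31.35 [  4.   6.  60.   2. 114.   3.]
[(array([350.9, 177.5]), np.int32(54)), (array([370.8, 246.7]), np.int32(15)), (array([378.2, 255.6]), np.int32(52)), (array([386.7, 273.5]), np.int32(35))]
```

{"name": "move_arm", "arguments": {
  "commands": [
    [[0,0,0,0,0,0,30],[0,0,0,0,0,0,40],[0,0,0,0,0,0,50],[0,0,0,0,0,0,50],[0,0,0,0,0,0.02,50],[0,0,0,0,0,0.04,50],[0,0,0,0,0,0.05,50],[0,0,0,0,0,0.05,50]]
  ]
}}

```text
time_s: 32.4
tcp_pos: [0.5826, 0.0852, 0.4375]
orientation: [180.0, -1.4, 92.3]
ft_force: [0.4, 0.3, -0.1]
grip_width: 0.567
finger_force: 0.0
```

{"name": "move_arm", "arguments": {
  "commands": [
    [[0,0,0,-0.05,0,0,50],[0,0,0,-0.08,0,0,50],[0,0,0,-0.08,0,0,50],[0,0,0,0,0,0,50],[0,0,0,0,0,0,50]]
  ]
}}

```text
time_s: 33.02
tcp_pos: [0.4257, 0.0852, 0.4366]
orientation: [179.9, -1.4, 92.3]
ft_force: [0.1, 0.3, 0.6]
grip_width: 0.573
finger_force: 0.0
```

```bash
python3 lev.py|tail -4; python3 look.py 9b|grep -v pred; python3 - <<'E'
from h import *
st=readout.state(); im=cv2.imread('pics/w9b.png'); hsv=cv2.cvtColor(im,cv2.COLOR_BGR2HSV)
m=cv2.inRange(hsv,(45,80,30),(85,255,255)); k,l,s,c=cv2.connectedComponentsWithStats(m)
for i in range(1,k):
    if s[i,4]>100: W=onz('wrist',np.argwhere(l==i)[:,::-1],.025,st)[:,:2]; print('green',s[i],cv2.minAreaRect((W*1e3).astype(np.float32)))
# connector in scene: compare s8 (before press) with now
c_,s_=np.cos(.0454),np.sin(.0454)
for h in(.045,.037):
    for y in(-.02,.02):
        q=[.043,y]; w=[.5855+c_*q[0]-s_*q[1],.2146+s_*q[0]+c_*q[1],h]; print(h,y,proj('wrist',w,st)[0].round(1),proj('scene',w)[0].round(1))
a=cv2.imread('pics/s8.png').astype(int);b=cv2.imread('pics/s9b.png').astype(int); d=np.abs(a-b).sum(2); d[:215]=0;d[300:]=0;d[:,:330]=0;d[:,420:]=0
k,l,s,c=cv2.connectedComponentsWithStats((d>60).astype('uint8')); print([(s[i].tolist()) for i in range(1,k) if s[i,4]>4])
E
```

```text
[(array([346.8, 176.3]), np.int32(87)), (array([370.2, 247.1]), np.int32(13)), (array([378.2, 255.6]), np.int32(53)), (array([386.8, 273.6]), np.int32(34))]
0 [346.1 175.6]
1.0 [357.4 194.8]
1.25 [356.7 203.6]
33.075 [0.4263 0.0853 0.4359] [-180.    -1.4   92.3] [ 0.4  0.4 -0.5]
wrist yellow [380  57  19  21 352] [389.2  66.7] [0.551 0.265 0.037]
wrist red [469  26  13  11 107] [475.6  30.7] [0.729 0.368 0.037]
wrist red [359  76  40  38 730] [379.7  94.7] [0.535 0.211 0.037]
wrist red [ 466  154   27   87 1595] [479.1 196.6] [0.764 0.03  0.037]
scene yellow [379 256  13   9  58] [385.2 259.9] [0.558 0.268 0.037]
scene yellow [ 473  279   47   46 1120] [496.5 300.9] [0.499 0.641 0.037]
scene red [337 171  21  11  97] [346.9 176.2] [ 0.146 -0.186  0.037]
scene red [367 244  21  17  93] [377.  252.6] [0.543 0.225 0.037]
scene red [384 271   6   7  35] [386.7 273.8] [0.616 0.307 0.037]
green [525  17  44  22 496] ((938.3399047851562, 425.5682373046875), (143.0330352783203, 38.20449447631836), 0.382201224565506)
green [526  39  44  18 423] ((938.350341796875, 376.3188781738281), (142.93630981445312, 30.792375564575195), 0.6933358311653137)
green [526  61  27  10 151] ((904.9653930664062, 334.5413818359375), (84.68964385986328, 19.737213134765625), 18.28502655029297)
green [ 372   76   66   43 1148] ((586.7888793945312, 214.0419464111328), (128.1069793701172, 78.17393493652344), 2.062039613723755)
green [372  83  20  23 227] ((540.3733520507812, 213.40707397460938), (36.275997161865234, 42.27033615112305), 2.7312417030334473)
0.045 -0.02 [429.6 107.2] [357.9 260.2]
0.045 0.02 [429.8  86. ] [367.7 264.9]
0.037 -0.02 [428.2 107.3] [357.8 261.9]
0.037 0.02 [428.3  86.4] [367.5 266.6]
[[362, 263, 7, 9, 35]]
```

Handle, clamp and board all check out: the handle and clamp are at the same pixels as rest and shut, the board is at (0.587, 0.214), and the scene image changed only at the connector. Handing in.

```bash
python3 -c "
from station import ticket
print(ticket.sign_off())"
```

```text
the job is handed in; nothing more can be done
None
```

The job is handed in, with no verdict returned: the board is clamped in the nest, the handle was pulled to its stop and eased back to rest over about 4 s, and the arm is clear. That the connector is fully home is inferred from reaching the stop, not measured.

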